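# Run home the capstan bearing nut in its walled bay

## Robot

A 6-joint arm with a two-finger parallel gripper is mounted at the origin on the work surface. World frame = base frame: x ahead of the robot, y to its left, z up, the work surface at z = 0. Lengths are in m, angles in rad, forces in N, time in s.
With the tool pointing down it reaches from about 0.4 to 0.825 m from the base axis. Payload 7 kg.
Tool frame: the origin (TCP) lies at the centre of the arm's flange, where the gripper is bolted on; the fingertips stand 178 mm ahead of it and the grasp point (between the pads) lies ahead of it (tcp_to_grasp is the z of the grasp point in the tool frame, in m); z points along the fingers, x is the direction in which the jaws open and shut, and the axes are right-handed (so a half turn about z gives the same grasp; the last joint's range is limited). The gripper opens to 88 mm and grips with 3 to 60 N. Pads are 19 mm wide; open, the fingers measure 130 mm over their backs; the gripper's body (78 mm by 193 mm) begins 47 mm behind the grasp point.
Start: joints at [-1.033, 0.359, 0.012, 0, -1.224, -0.288], TCP at [0.167, -0.654, 0.405] pointing down, gripper open.
Joint ranges: [-3.07, 3.07], [-1.43, 2.12], [-1.02, 1.25], [-3.03, 1.67], [-3.05, -0], [-3.03, 3.03]. Speed limits (rad/s): [2.39, 2.39, 3.01, 3.14, 3.14, 3.14].

## Interface

Orientations are given as [roll, pitch, yaw] about the fixed x, y, z axes, in that order (R = Rz(yaw) Ry(pitch) Rx(roll)).
In Python, from station import get_state, grab_frame, job_done, tcp_to_grasp gives the robot as it stands.
- The arm moves only by the tool drive_tool, never from a script. Its argument "moves" is a list of rows, each a list of 7 numbers: the shift along the tool's x, y, z in mm, then the turn, a rotation vector about the tool's x, y, z in degrees, then the closure, from -1 (fully open) to 1 (shut), so that 0 is half open. In form: [[dx, dy, dz, ax, ay, az, claw], ...]. A call has 1 to 12 rows; each row is the pose to reach, as a shift and turn from the pose commanded when the call began, along the tool's axes at that moment; what a row does not reach only later rows make up. A row lasts 1/8 s, in which the tool goes at most 62.5 mm and 10.7 degrees, less where a joint would pass 70% of its speed; a pose out of reach is approached as far as the arm can. A call with a gripper value outside its range is refused whole. The fingers move at their own pace and stop on an object; "grip_force" is the grip in N (left out, the last holds). Time passes only in rows, so rows that repeat a pose let the fingers close. It gives the time, the measured TCP pose, the force and the opening at its end, in the units of the state.
- get_state(): the state, without advancing time (a new reading comes with each control period).
- grab_frame(name): name is "scene" or "side" or "wrist"; returns a dict with "img" (480x640x3 uint8, red, green, blue), "range_z" (480x640 float32, m along the optical axis (not along the pixel's ray), 0 where there is no reading), "fovy" (degrees; the focal length in pixels is half the picture's height over the tangent of half this angle, whatever the lens; pixels are square), "cx", "cy" (the principal point, pixels), "rvec" (rotation vector, rad) and "tvec" (3), from world to camera coordinates, as OpenCV has them. Camera axes: x right, y down, z forward; pixel columns grow to the right and rows downward; lengths in m; the calibration is good to about 2 mm. A picture is of the moment at which its call begins.
- job_done(): hands the job in, once; it reports no verdict.
The state is a dict: "t": time; "q": joint angles; "qd": joint speeds; "joint_efforts": joint torques, N m; "eef_pos": TCP position; "ee_rot": TCP orientation; "force": force on the tool from outside, world axes, zero at the start; "moment": the same for the moment, N m; "width": finger opening in m.
Only numpy, scipy, OpenCV 4.12 (cv2) and the standard library are available. Lean on these libraries where they do the work, as an engineer would, in place of code of your own. Each camera call takes 0.05 s, during which the arm holds its last target. There are 200 camera calls.

## Task

Take the cranked ring spanner off the rubber mat and, with its larger ring on the brass nut of the capstan bearing, tighten the nut (clockwise from above) in short strokes between the two upright walls, lifting the ring off and setting it back on for each fresh stroke, until it comes up hard; pull it up firm there, but stop before the bearing itself is forced round in its plate. Never jam the ring down on the nut, force the spanner against the walls or touch the nut with the fingers. Then lay the spanner back on the mat, flat and rings down as it was, and leave the loose parts on the bench where they are.

Things in the scene. Friction and masses are not known exactly. Their poses are not given: they have to be found in the camera images.
- spanner: Steel double-ended cranked ring spanner, 190 mm long, about 240 g, lying on the undersides of both rings. Origin: middle of its length, level with the rings' undersides; x runs along it to the LARGER ring, z up. Nothing of it is wider than 35 mm or higher than 31 mm. It balances near the origin.
- handle (a point): Centre of the spanner's handle, axes as the spanner's, 26.5 mm above the rings' undersides: a straight flat bar 92 mm long (x), 13 mm wide (y), 9 mm thick. Grip it here from above. Beyond both its ends the bar slopes down to the rings.
- big_ring (a point): Centre of the larger ring's hole at the level of its underside, 80 mm along the spanner's x from its origin; axes as the spanner's. Ring 35 mm outside, 11 mm high; hole right through, a hexagon 23.2 mm across flats, one pair of flats square to x.
- small_ring (a point): Centre of the smaller ring's hole at the level of its underside, 80 mm the other way. 30 mm outside, 10 mm high, hole 19.2 mm across flats: too small for the nut.
- chassis: Tape transport: bare steel plate screwed down on two wooden rails, fixed. Plate top 30 mm above the bench, x = -22 to 116, y = -138 to 27 mm. Origin on the bench straight below the nut's axis; x points from the open near edge inwards, y left, z up. The handle works out over the near edge, to -x. A fixed motor can and other parts stand behind the bracket.
- washer (a point): Centre of the top of the brass washer under the nut, 32 mm across, 32 mm above the bench; fixed, axes as the chassis's. The spanner's ring goes down until its underside rests on it. A brass bearing barrel 14 mm thick stands on the axis, up through the nut to 46 mm above the bench.
- nut_top (a point): Centre of the nut's top face, 41.5 mm above the bench; axes turn with the nut: x square to a flat, z up. Brass hexagon nut, 22 mm across flats, 9.5 mm high, its top 1.7 mm chamfered. The larger ring drops over it when the spanner's x lies along the nut's x or any 60 degree step from it, within 0.08 rad, and the centres agree within about 1 mm. The ring then has 0.1 rad of play each way.
- bearing_nut (a joint): Nut's angle on the bearing, rad, growing as it tightens (clockwise from above); starts at 0 to 0.42. At 0 (bearing at 0) the nut's x is 36 degrees anticlockwise of the chassis's. It runs at a steady 0.2 N m (2.5 N across the handle, 80 mm out). After 65 to 90 degrees it comes up hard and the torque leaps: firm is 0.4 to 0.5 N m (5 to 6 N at 80 mm).
- bearing (a joint): Angle by which the bearing (barrel and washer under the nut) has been forced round in its plate, rad, growing clockwise; 0 at the start. It must stay near 0: it gives way above about 0.5 N m, the torque then climbing 0.2 N m per 0.1 rad.
- side_flange: Upright folded edge of the plate, steel, 3 mm thick, its top 60 mm above the bench, LEFT of the nut: inner face at y = +24, near end at x = -20 mm in the chassis frame. Origin as the chassis's. With the ring on the nut it stops the handle when the spanner's x points 0.66 rad clockwise of the chassis's x.
- motor_bracket: Upright steel bracket, 3 mm thick, its top 60 mm above the bench, RIGHT of the nut: inner face at y = -28, near end at x = -20 mm in the chassis frame. Origin as the chassis's. It stops the handle when the spanner's x points 0.76 rad anticlockwise of the chassis's x: a swing of about 80 degrees, each stroke starting from this side.
- mat: Black rubber mat, 270 (x) by 150 (y) mm, 3 mm thick, fixed; origin at the centre of its underside.
- cassette_shell: Grey plastic cassette shell, 64 by 100 by 12 mm, lying flat; bystander. Origin at the centre of its underside.
- flywheel: Brass flywheel, 68 mm across, 11 mm thick, lying with its thin shaft up to 41 mm; bystander. Origin at the centre of its underside.
- capstan_pulley: Bright metal grooved pulley, 25 mm across, 17 mm high, standing; bystander. Origin at the centre of its underside.
- pinch_roller: Black rubber pinch roller, 14 mm across, on a thin steel axle, 19 mm high, standing; bystander. Origin at the centre of its underside.
There are look-alikes about, which are no part of the job. Several things have the shape of the spanner; the one meant has the colours described above.

How it is judged:
On the way, in this order (a step that is already met when the one before it is completed fails the run):
1. the larger ring sits down over the nut, on its washer (horizontal distance between big_ring and nut_top below 0.0025 m and z of big_ring in the frame of chassis below 0.0355 m), for 0.1 s.
2. the nut is home and pulled up firm with the ring on it (the contact forces round the ring add up to over 44 N, about 0.37 N m of torque) (value of joint bearing_nut above 1.55 rad and contact force between spanner and bearing_nut above 44 N and horizontal distance between big_ring and nut_top below 0.0035 m and z of big_ring in the frame of chassis below 0.0385 m), for 0.05 s.
At the end, for the whole second after the job is handed in: The nut is home (beyond 1.55 rad; its stop is at 1.58), the bearing is turned in its plate by less than 0.08 rad, and the spanner lies still on the mat, right way up and flat (middle within 60 mm of the mat's centre, ring undersides below 8 mm, tilt under 0.08 rad) (value of joint bearing_nut above 1.55 rad and value of joint bearing below 0.08 rad and horizontal distance between spanner and mat below 0.06 m and height (world z) of spanner below 0.008 m and angle between spanner's own z axis and vertical below 0.08 rad and linear speed of spanner below 0.02 m/s); the robot touches nothing.
It fails at once if the bearing is strained: forced round in its plate by more than 0.08 rad (value of joint bearing above 0.08 rad).
It fails at once if the spanner is forced against a wall with more than 15 N (contact force between spanner and side_flange above 15 N or contact force between spanner and motor_bracket above 15 N).
It fails at once if the ring is pressed or twisted with more than 20 N on the nut while it is not down over it (contact force between spanner and bearing_nut above 20 N and z of big_ring in the frame of chassis above 0.0385 m).
It fails at once if the fingers touch the nut (it is turned with the spanner) (contact force between the fingers and bearing_nut above 1 N).
It fails at once if a bystander part is moved by more than 15 mm (distance of any of cassette_shell, flywheel, capstan_pulley, pinch_roller from where it was at the start of the episode above 0.015 m).
It also fails if it takes over 70 s, if anything falls off the work surface, if the arm or the gripper's body presses on something with over 40 N, if the wrist force passes 120 N, or if a joint passes its speed limit or range.

## Working session

There is one attempt and no reset: what is moved stays moved. The work goes in short steps, Python scripts to look and compute and a tool call to move; the robot and the scene stay as the last step left them, time stands still between calls to the robot, and variables do not carry over. Pictures are saved under pics/ and viewed, about 8 in all and at most 12, crops included, and the job is handed in when it is done.

Besides the shell and the picture viewer there is one more tool, called after ">>>" as name(argument=value, ...) on one line, values as JSON. drive_tool: Moves the arm, as the interface text tells. Its arguments: {"type":"object","properties":{"moves":{"type":"array"},"grip_force":{"type":"number"}},"required":["moves"]}

```bash
mkdir -p pics; ls
cat > h.py <<'E'
import numpy as np,cv2
from station import get_state,grab_frame,job_done,tcp_to_grasp
def cam(f):
    F=240/np.tan(np.radians(f['fovy'])/2); R=cv2.Rodrigues(np.array(f['rvec'],float))[0]
    return F,R,np.array(f['tvec'],float).ravel()
def ray(f,uv,z):
    F,R,t=cam(f); uv=np.atleast_2d(uv).astype(float)
    d=np.c_[(uv[:,0]-f['cx'])/F,(uv[:,1]-f['cy'])/F,np.ones(len(uv))]@R
    c=-R.T@t; return c+d*((z-c[2])/d[:,2])[:,None]
def proj(f,P):
    F,R,t=cam(f); p=np.atleast_2d(P)@R.T+t
    return np.c_[F*p[:,0]/p[:,2]+f['cx'],F*p[:,1]/p[:,2]+f['cy']]
def cloud(f):
    F,R,t=cam(f); v,u=np.mgrid[:480,:640]; z=f['range_z']
    p=np.stack([(u-f['cx'])/F*z,(v-f['cy'])/F*z,z],-1); return (p-t)@R
def save(f,n): cv2.imwrite('pics/'+n,f['img'][:,:,::-1])
E
python3 - <<'E'
from h import *
print(get_state(),tcp_to_grasp)
for n in('scene','side','wrist'):
    f=grab_frame(n);save(f,n+'0.png');F,R,t=cam(f);print(n,f['fovy'],-R.T@t,R[2])
E
```

```text
pics
{'t': 0.0, 'q': array([-1.03293385e+00,  3.59373996e-01,  1.10737624e-02, -3.65329306e-04,
       -1.22411277e+00, -2.88094571e-01]), 'qd': array([-0.00043053,  0.00018816, -0.00097436, -0.00107933,  0.00026621,
       -0.00027132]), 'joint_efforts': array([ 1.78894206e-03, -5.82718492e+01,  2.93050539e+01,  6.99776441e+00,
        6.57933037e-03, -1.67744938e-04]), 'eef_pos': array([ 0.16679465, -0.65386403,  0.40373454]), 'ee_rot': array([-3.14146255e+00, -1.64763456e-03,  1.82043971e+00]), 'force': array([ 0.86548453,  0.1282186 , -0.33185955]), 'moment': array([-0.00502499,  0.01111672,  0.06616996]), 'width': 0.08748040220200382} 0.1593
scene 45.798719546767366 [ 0.96025108 -0.80451729  1.08234039] [-0.3471651   0.57159965 -0.74347174]
side 54.219426620281716 [0.34289554 0.55102068 0.76129942] [ 0.13972959 -0.64145231 -0.75433055]
wrist 66.87236936629391 [ 0.08505462 -0.6745755   0.38397215] [ 0.29856552  0.07900388 -0.95111357]
```

View pics/scene0.png

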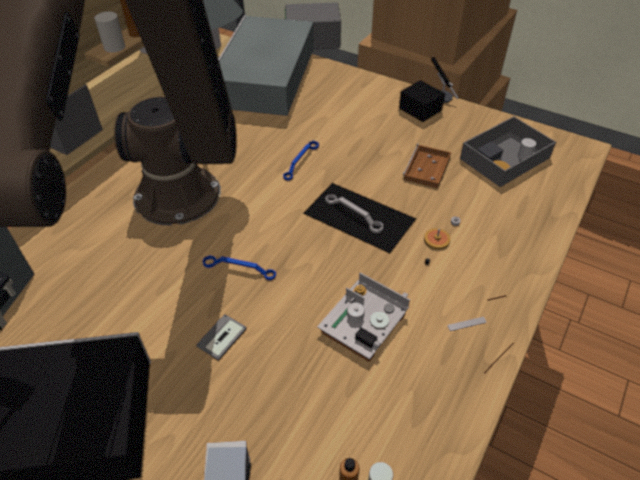

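View pics/side0.png

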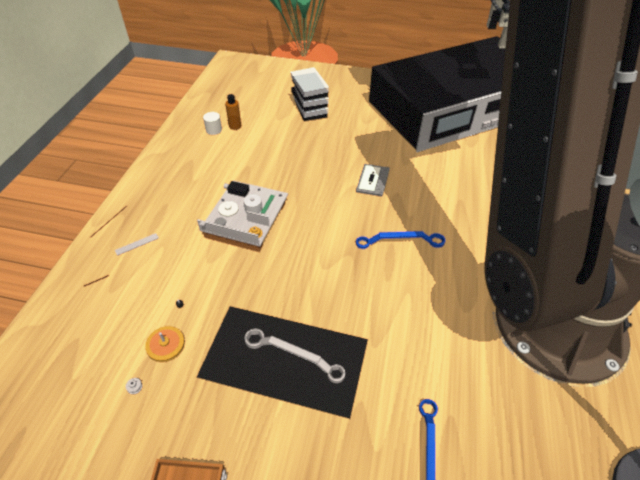

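Scene view: steel spanner on the mat, rings at about (331,199) and (376,226). The chassis is at (365,315) with the brass nut near (360,289). In the side view the rings are at (255,338) and (336,373), the nut near (257,231). The blue spanners are look-alikes.

```bash
python3 - <<'E'
from h import *
for n,sr,cr in(('scene',(300,180,420,250),(310,265,420,365)),('side',(195,300,375,415),(190,170,300,255))):
    f=grab_frame(n);np.save(n+'.npy',f,allow_pickle=True);im=f['img'];C=cloud(f)
    hsv=cv2.cvtColor(im,cv2.COLOR_RGB2HSV)
    x0,y0,x1,y1=sr
    m=np.zeros((480,640),np.uint8);m[y0:y1,x0:x1]=((hsv[y0:y1,x0:x1,2]>90)&(hsv[y0:y1,x0:x1,1]<60))*255
    nn,l,s,c=cv2.connectedComponentsWithStats(m);k=1+s[1:,4].argmax();m=(l==k).astype(np.uint8)
    print(n,'spanner',s[k],c[k],np.median(C[m>0],0))
    cs,h=cv2.findContours(m,cv2.RETR_CCOMP,cv2.CHAIN_APPROX_NONE)
    for q,hh in zip(cs,h[0]):
        if hh[3]>=0 and cv2.contourArea(q)>10:
            M=cv2.moments(q);uv=(M['m10']/M['m00'],M['m01']/M['m00']);print(' hole',uv,M['m00'],ray(f,uv,.003+.005))
    mm=np.zeros_like(m);mm[y0-15:y1+15,x0-20:x1+20]=(hsv[y0-15:y1+15,x0-20:x1+20,2]<50)
    P=C[(mm>0)&(abs(C[...,2]-.003)<.01)];r=cv2.minAreaRect((P[:,:2]*1000).astype(np.float32));print(' mat',r)
    x0,y0,x1,y1=cr
    print(' px vals nut', im[(289 if n=='scene' else 231),(360 if n=='scene' else 257)])
    cv2.imwrite(f'pics/{n}_ch.png',cv2.resize(im[y0:y1,x0:x1,::-1],None,fx=6,fy=6,interpolation=2))
    Pz=C[y0:y1,x0:x1];print(' chassis z hist',np.histogram(Pz[...,2],bins=np.arange(0,.09,.01))[0])
E
python3 -c "
import cv2,numpy as np
a=cv2.imread('pics/scene_ch.png');b=cv2.imread('pics/side_ch.png');a=cv2.resize(a,(400,364));b=cv2.resize(b,(400,309));o=np.zeros((364,800,3),'u1');o[:,:400]=a;o[:309,400:]=b;cv2.imwrite('pics/both.png',o)"
```

```text
scene spanner [326 195  57  37 295] [355.75932203 210.35254237] [0.47839449 0.17504469 0.02748876]
 mat ((532.8434448242188, 178.78543090820312), (149.9676055908203, 363.92303466796875), 88.16705322265625)
 px vals nut [131  95  48]
 chassis z hist [2070   64 1793 1340  570  465   48    0]
side spanner [ 244  328  102   55 1104] [294.71467391 352.40851449] [0.46198919 0.1813383  0.0206972 ]
 hole (336.0, 373.2596899224806) 86.0 [[0.38753838 0.19603245 0.008     ]]
 hole (254.30427350427348, 338.3709401709402) 97.5 [[0.54432592 0.16376342 0.008     ]]
 mat ((531.24169921875, 183.3859405517578), (147.0624542236328, 361.97650146484375), 88.1103286743164)
 px vals nut [213 152  56]
 chassis z hist [2363  175 1018 1374  599  517   68    0]
```

View pics/both.png

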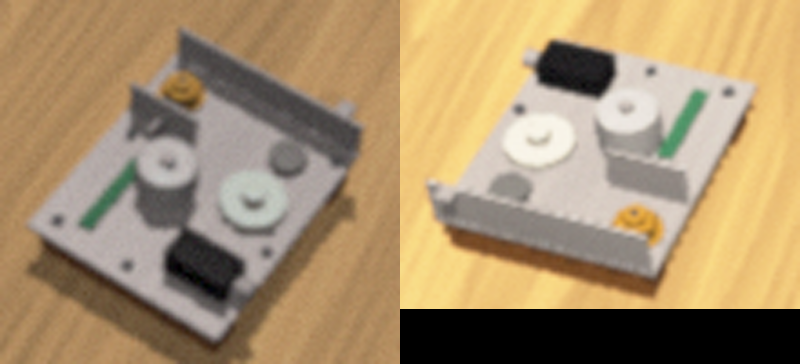

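Run:
```python
from h import *
for n,uv,cr in(('scene',(360,289.7),(310,265,420,365)),('side',(255.5,231.5),(190,170,300,255))):
    f=np.load(n+'.npy',allow_pickle=True).item()
    print(n,'nut',ray(f,uv,.043))
    C=cloud(f);x0,y0,x1,y1=cr;P=C[y0:y1,x0:x1].reshape(-1,3)
    pl=P[abs(P[:,2]-.030)<.004];r=cv2.minAreaRect((pl[:,:2]*1000).astype(np.float32));print('plate',r,np.round(cv2.boxPoints(r)))
    fl=P[(P[:,2]>.050)&(P[:,2]<.066)]
    fl=fl[(fl[:,1]>np.median(fl[:,1]))] if 0 else fl
    l=cv2.fitLine(fl[:,:2].astype(np.float32),cv2.DIST_HUBER,0,.01,.01).ravel();print(len(fl),l)
s=get_state();F=grab_frame('wrist')
f,R,t=cam(F)
from scipy.spatial.transform import Rotation as Ro
Rt=Ro.from_euler('xyz',s['ee_rot']).as_matrix()
print('cam in tool',Rt.T@(-R.T@t-s['eef_pos']),'axes (cols x,y,z)\n',Rt.T@R.T)
```

```text
scene nut [[ 0.61966693 -0.06851457  0.043     ]]
plate ((657.5977783203125, -122.22959899902344), (167.91015625, 139.3082733154297), 84.91830444335938) [[ 581. -200.]
 [ 720. -212.]
 [ 734.  -45.]
 [ 596.  -32.]]
512 [ 0.19709651  0.9803841   0.6550415  -0.09740429]
side nut [[ 0.60953724 -0.05529292  0.043     ]]
plate ((655.02392578125, -119.95557403564453), (168.73245239257812, 139.87547302246094), 84.4368667602539) [[ 577. -197.]
 [ 716. -211.]
 [ 733.  -43.]
 [ 594.  -29.]]
585 [ 0.08363713 -0.99649626  0.6402946  -0.10162516]
cam in tool [ 0.00011996 -0.08433177  0.01985357] axes (cols x,y,z)
 [[ 9.99998519e-01  1.04722748e-03  1.36581918e-03]
 [-1.41798606e-03  9.51070915e-01  3.08969422e-01]
 [-9.75429632e-04 -3.08970901e-01  9.51070991e-01]]
```

```bash
cat >> h.py <<'E'
from scipy.spatial.transform import Rotation as Ro
def go(pos,yaw):
    s=get_state();R0=Ro.from_euler('xyz',s['ee_rot']);d=R0.inv().apply(np.array(pos)-s['eef_pos'])*1000
    rv=np.degrees((R0.inv()*Ro.from_euler('xyz',[np.pi,0,yaw])).as_rotvec())
    print('shift mm',d.round(2),'rotvec deg',rv.round(2),'| now',s['eef_pos'].round(4),s['ee_rot'].round(4),'q',s['q'].round(2),'F',s['force'].round(1))
E
python3 -c "
from h import *
go([.575,-.058,.30],-1.66)"
```

```text
shift mm [476.5  542.84 104.57] rotvec deg [ 5.0000e-02 -2.0000e-02 -1.6057e+02] | now [ 0.1669 -0.654   0.4043] [-3.1415e+00 -6.0000e-04  1.8206e+00] q [-1.03  0.36  0.01 -0.   -1.22 -0.29] F [ 0.5 -0.5  0.4]
```

>>> drive_tool(moves=[[477,543,105,0,0,-160.6,-1],[477,543,105,0,0,-160.6,-1],[477,543,105,0,0,-160.6,-1],[477,543,105,0,0,-160.6,-1],[477,543,105,0,0,-160.6,-1],[477,543,105,0,0,-160.6,-1],[477,543,105,0,0,-160.6,-1],[477,543,105,0,0,-160.6,-1],[477,543,105,0,0,-160.6,-1],[477,543,105,0,0,-160.6,-1],[477,543,105,0,0,-160.6,-1],[477,543,105,0,0,-160.6,-1]])

```text
t: 1.8
eef_pos: [0.5763, -0.0552, 0.2993]
ee_rot: [-3.141, 0.0, -2.205]
force: [-0.0, -0.6, 0.2]
width: 0.0875
```

```bash
python3 -c "
from h import *
go([.575,-.058,.30],-1.66)"
```

```text
shift mm [ 3.01 -0.64 -0.66] rotvec deg [-1.000e-02  0.000e+00 -3.122e+01] | now [ 0.5763 -0.0552  0.2993] [-3.1414e+00  1.0000e-04 -2.2048e+00] q [ 0.24  0.29 -0.34  0.   -0.93  0.69] F [-0.  -0.6  0.2]
```

>>> drive_tool(moves=[[0,0,0,0,0,-10.4,-1],[0,0,0,0,0,-20.8,-1],[0,0,0,0,0,-31.2,-1],[0,0,0,0,0,-31.2,-1]])

```text
t: 2.3
eef_pos: [0.5751, -0.0575, 0.2997]
ee_rot: [3.142, 0.0, -1.669]
force: [-0.9, 0.1, 0.3]
width: 0.0875
```

Run:
```python
from h import *
f=grab_frame('wrist');np.save('w1.npy',f,allow_pickle=True)
go([.575,-.058,.30],-1.66)
u,v=proj(f,[.6147,-.0614,.0415])[0];print(u,v)
u,v=int(u),int(v);c=f['img'][max(0,v-75):v+75,max(0,u-100):u+100,::-1];print(max(0,u-100),max(0,v-75))
cv2.imwrite('pics/w1.png',cv2.resize(c,None,fx=4,fy=4,interpolation=2))
```

```text
shift mm [ 0.41  0.03 -0.3 ] rotvec deg [-0.   -0.   -0.69] | now [ 0.5751 -0.0576  0.2997] [-3.1415 -0.     -1.6721] q [ 0.24  0.29 -0.35  0.   -0.93  1.23] F [-0.1 -0.3  0.8]
319.5644282408984 190.92501354470488
219 115
```

View pics/w1.png

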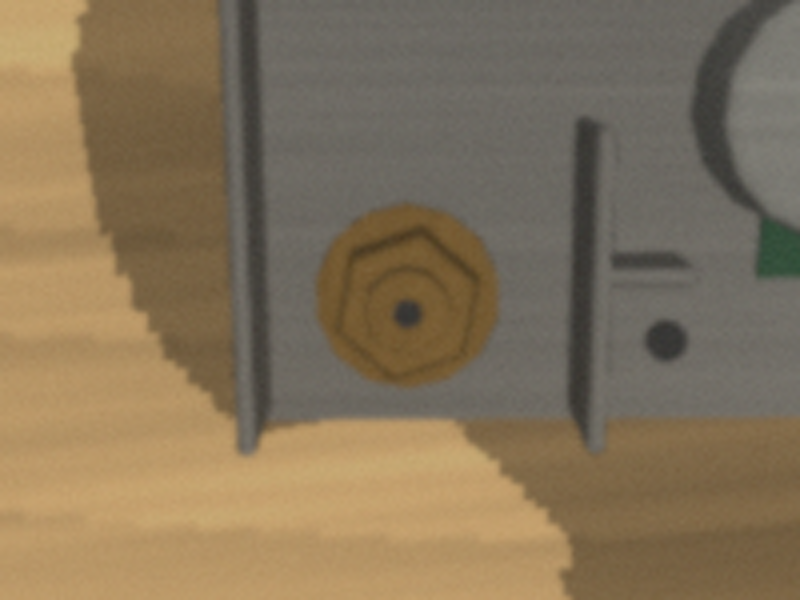

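Wrist crop (4x, offset 219,115): washer centre at about (407,295), hex corners at (418,230), (478,283), (462,353), (400,378), (340,330), (352,255), barrel hole at (407,314). Flange and bracket are near-vertical lines at x≈250 and ≈590.

Run:
```python
from h import *
f=np.load('w1.npy',allow_pickle=True).item();o=np.array([219,115])
q=lambda p:np.array(p)/4+o-.375
hsv=cv2.cvtColor(f['img'],cv2.COLOR_RGB2HSV)
m=np.zeros((480,640),np.uint8);x0,y0,x1,y1=290,160,350,216
h=hsv[y0:y1,x0:x1];m[y0:y1,x0:x1]=(h[...,1]>110)
m=cv2.morphologyEx(m,cv2.MORPH_CLOSE,np.ones((9,9)))
c=max(cv2.findContours(m,0,cv2.CHAIN_APPROX_NONE)[0],key=cv2.contourArea)[:,0]
W=ray(f,c,.032);(cx,cy),r=cv2.minEnclosingCircle((W[:,:2]*1000).astype(np.float32));e=cv2.fitEllipse((W[:,:2]*1000).astype(np.float32));print('washer',cx,cy,r,e)
H=ray(f,q([(418,230),(478,283),(462,353),(400,378),(340,330),(352,255)]),.0398)[:,:2]*1000
ctr=H.mean(0);d=H-ctr;a=np.degrees(np.arctan2(d[:,1],d[:,0]));print('hex',ctr,np.hypot(*d.T),a%60, 'vertex ang',np.degrees(np.angle(np.exp(6j*np.radians(a)).sum())/6)%60)
print('hole',ray(f,q((407,314)),.046)*1000)
# edges: plate near edge, flange top outer edge, bracket
for n,p,z in(('near',[(275,417),(560,417)],.030),('flange foot',[(262,0),(272,400)],.030),('flange top out',[(220,0),(240,440)],.060),('bracket top out',[(607,130),(602,440)],.06)):
    P=ray(f,q(p),z)[:,:2]*1000;d=P[1]-P[0];print(n,P.round(1).tolist(),np.degrees(np.arctan2(d[1],d[0])))
hs=C=cloud(f)
P=C[abs(C[...,2]-.06)<.003];print(len(P))
# spanner from wrist?
print(proj(f,[.466,.18,.03]))
```

```text
washer 614.3229370117188 -61.73484802246094 15.509138107299805 ((614.276123046875, -61.89326477050781), (30.007373809814453, 30.08856964111328), 94.5354232788086)
hex [614.27257482 -62.12805069] [12.56037257 12.12654645 12.10805404 12.45354273 12.16453316 12.50974252] [47.29299674 42.45965583 42.67689915 47.99684057 44.38168765 42.41743817] vertex ang 44.52595932122687
hole [[614.04542045 -61.86660851  46.        ]]
near [[594.9, -36.5], [590.0, -86.9]] -95.54041294030846
flange foot [[664.6, -43.1], [598.0, -36.4]] 174.24637036077246
flange top out [[664.5, -39.8], [599.4, -34.1]] 174.973174846661
bracket top out [[641.1, -94.0], [593.9, -90.6]] 175.98289094268895
5009
[[ 49.81197355 391.26703237]]
```

```bash
python3 -c "
from h import *
go([.466,.180,.28],-1.773)"
```

```text
shift mm [-225.35  132.53   19.69] rotvec deg [-0.   -0.    5.78] | now [ 0.5751 -0.0576  0.2997] [-3.1415 -0.     -1.6721] q [ 0.24  0.29 -0.35  0.   -0.93  1.23] F [-0.1 -0.3  0.8]
```

>>> drive_tool(moves=[[-60,35,5,0,0,1.5,-1],[-112,66,10,0,0,3,-1],[-168,99,15,0,0,4.5,-1],[-225,132.5,20,0,0,5.8,-1],[-225,132.5,20,0,0,5.8,-1],[-225,132.5,20,0,0,5.8,-1]])

```text
t: 3.1
eef_pos: [0.4648, 0.1798, 0.2798]
ee_rot: [-3.141, 0.0, -1.77]
force: [-0.6, -0.0, 0.2]
width: 0.088
```

Run:
```python
from h import *
f=grab_frame('wrist');np.save('w2.npy',f,allow_pickle=True);save(f,'w2.png')
print(proj(f,[[.5443,.1638,.008],[.3875,.196,.008],[.466,.18,.034]]))
hsv=cv2.cvtColor(f['img'],cv2.COLOR_RGB2HSV)
m=((hsv[...,2]>75)&(hsv[...,1]<70)).astype(np.uint8)
cs,h=cv2.findContours(m,cv2.RETR_CCOMP,cv2.CHAIN_APPROX_NONE)
for q,hh in zip(cs,h[0]):
    A=cv2.contourArea(q)
    if A>150:
        M=cv2.moments(q);uv=(M['m10']/M['m00'],M['m01']/M['m00']);P=ray(f,uv,.003+.011)*1000
        print('hole' if hh[3]>=0 else 'outer',np.round(uv,1),A,P.round(1),cv2.boundingRect(q))
go([.466,.18,.28],-1.773)
```

```text
[[319.76715894 125.29197658]
 [318.66186743 335.4448891 ]
 [318.9334969  252.34503705]]
outer [235.4 472.1] 5148.0 [[267.3 296.4  14. ]] (33, 464, 386, 16)
outer [316.2 365.7] 10633.5 [[364.3 202.7  14. ]] (126, 346, 388, 76)
outer [ 84.  357.6] 767.0 [[407.9 382.5  14. ]] (58, 346, 48, 26)
outer [ 11.5 302.7] 386.5 [[464.6 417.2  14. ]] (0, 295, 32, 23)
outer [627.4 302.1] 408.5 [[374.1 -38.6  14. ]] (607, 294, 33, 24)
outer [454.8 314.7] 1730.5 [[388.8  89.8  14. ]] (422, 287, 69, 52)
outer [184.2 314.8] 1723.0 [[429.1 292.4  14. ]] (148, 287, 69, 52)
outer [320.9 199.6] 6123.0 [[496.4 172.6  14. ]] (295, 97, 54, 243)
hole [321.4 125. ] 1162.0 [[544.4 162.7  14. ]] (301, 106, 42, 39)
shift mm [-1.08 -0.64 -0.25] rotvec deg [-0.   -0.    0.14] | now [0.4652 0.1791 0.2798] [-3.1415 -0.     -1.7705] q [ 0.76  0.19 -0.54  0.   -0.84  0.61] F [-0.7 -0.1 -0. ]
```

View pics/w2.png

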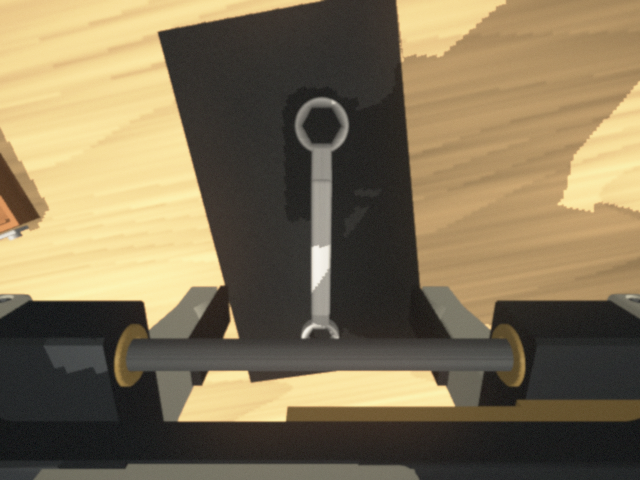

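Ring at (322,125), 54 px wide at 0.235 m ⇒ 35 mm: the larger ring is on the far end, under the camera. The handle bar runs down to (320,310).

Run:
```python
from h import *
f=np.load('w2.npy',allow_pickle=True).item()
hsv=cv2.cvtColor(f['img'],cv2.COLOR_RGB2HSV);m=((hsv[...,2]>75)&(hsv[...,1]<70))
pts=[]
for v in range(190,300):
    u=np.where(m[v,295:350])[0]+295
    if len(u): pts.append(((u[0]+u[-1])/2,v))
P=ray(f,pts,.034)[:,:2]*1000;l=cv2.fitLine(P.astype(np.float32),cv2.DIST_HUBER,0,.01,.01).ravel()
d=l[:2]*np.sign(l[0]);print('dir',np.degrees(np.arctan2(d[1],d[0])),'at',l[2:])
# ring outer at top z .014
mm=np.zeros((480,640),np.uint8);mm[90:150,285:360]=m[90:150,285:360]
c=max(cv2.findContours(mm,0,cv2.CHAIN_APPROX_NONE)[0],key=cv2.contourArea)[:,0];c=c[c[:,1]<138]
W=(ray(f,c,.012)[:,:2]*1000).astype(np.float32);e=cv2.fitEllipse(W);print('ring',e)
for B in ([544.4,162.9],e[0]): 
    B=np.array(B);print('handle c',B-80*d,'perp off',np.cross(d,B-l[2:]))
```

```text
dir -11.975469 at [473.00174 177.49023]
ring ((543.9303588867188, 162.7603302001953), (34.77211380004883, 34.96571350097656), 108.38397979736328)
handle c [466.14107361 179.49943008] perp off 0.5419295761189478
handle c [465.6714325  179.35976028] perp off 0.3078522882656216<stdin>:15: DeprecationWarning: Arrays of 2-dimensional vectors are deprecated. Use arrays of 3-dimensional vectors instead. (deprecated in NumPy 2.0)
```

```bash
python3 -c "
from h import *
go([.4658,.1793,.1888],-1.780)"
```

```text
shift mm [-0.36 -0.57 90.95] rotvec deg [-0.   -0.    0.55] | now [0.4652 0.1791 0.2798] [-3.1415 -0.     -1.7705] q [ 0.76  0.19 -0.54  0.   -0.84  0.61] F [-0.7 -0.1 -0. ]
```

>>> drive_tool(moves=[[-0.4,-0.6,40,0,0,0.5,-1],[-0.4,-0.6,75,0,0,0.5,-1],[-0.4,-0.6,91,0,0,0.5,-1],[-0.4,-0.6,91,0,0,0.5,-1],[-0.4,-0.6,91,0,0,0.5,1],[-0.4,-0.6,91,0,0,0.5,1],[-0.4,-0.6,91,0,0,0.5,1],[-0.4,-0.6,91,0,0,0.5,1],[-0.4,-0.6,91,0,0,0.5,1],[-0.4,-0.6,91,0,0,0.5,1],[-0.4,-0.6,91,0,0,0.5,1],[-0.4,-0.6,91,0,0,0.5,1]], grip_force=50)

```text
t: 4.65
eef_pos: [0.4657, 0.1794, 0.1886]
ee_rot: [3.141, -0.0, -1.778]
force: [-1.4, -2.8, 2.4]
width: 0.0134
```

```bash
python3 -c "
from h import *
s=get_state();print(s['width'],s['force'],s['moment'])
go([.4658,.1793,.1888],-1.780)"
```

```text
0.013359975742062649 [-1.44023851 -2.84944212  2.4090196 ] [-1.26336656  0.25833906  0.01993172]
shift mm [ 0.1  -0.15 -0.17] rotvec deg [ 0.01 -0.01  0.12] | now [0.4657 0.1794 0.1886] [ 3.1415e+00 -2.0000e-04 -1.7780e+00] q [ 0.76  0.33 -0.63  0.   -0.61  0.6 ] F [-1.4 -2.8  2.4]
```

>>> drive_tool(moves=[[0,0,-30,0,0,0,1],[0,0,-80,0,0,0,1],[0,0,-80,0,0,0,1],[0,0,-80,0,0,0,1]])

```text
t: 5.15
eef_pos: [0.4652, 0.1792, 0.2682]
ee_rot: [3.141, -0.0, -1.778]
force: [-0.4, -0.0, -2.5]
width: 0.0122
```

```bash
python3 -c "
from h import *
s=get_state();print(s['width'],s['force'],s['moment'])
go([.5367,-.0819,.2640],-1.318)"
```

```text
0.012214473387754565 [-0.38378573 -0.02004177 -2.54852677] [-0.10174756  0.19783878 -0.02329383]
shift mm [ 240.72 -123.75    4.15] rotvec deg [ 3.000e-02  1.000e-02 -2.638e+01] | now [0.4652 0.1792 0.2682] [ 3.141  -0.     -1.7784] q [ 0.76  0.21 -0.55 -0.   -0.81  0.6 ] F [-0.4 -0.  -2.5]
```

>>> drive_tool(moves=[[48,-25,0,0,0,-5.3,1],[96,-50,0,0,0,-10.6,1],[144,-74,0,0,0,-15.9,1],[192,-99,2,0,0,-21.2,1],[240.7,-123.8,4,0,0,-26.4,1],[240.7,-123.8,4,0,0,-26.4,1],[240.7,-123.8,4,0,0,-26.4,1],[240.7,-123.8,4,0,0,-26.4,1]])

```text
t: 6.15
eef_pos: [0.537, -0.0807, 0.2641]
ee_rot: [3.14, 0.0, -1.317]
force: [0.1, 0.0, -1.4]
width: 0.0121
```

Run:
```python
from h import *
f=grab_frame('wrist');np.save('w3.npy',f,allow_pickle=True)
go([.5367,-.0819,.2640],-1.318)
print(get_state()['width'])
c=f['img'][30:280,180:480,::-1];cv2.imwrite('pics/w3.png',cv2.resize(c,None,fx=2.6,fy=2.4,interpolation=2) if 0 else cv2.resize(c[:,:],None,fx=2.4,fy=2.4,interpolation=2))
F=cloud(f)
pr=proj(f,[.6142,-.0619,.0415]);print('nut px',pr,'ring exp px',proj(f,[.6142,-.0619,.088]))
```

```text
shift mm [1.22 0.77 0.31] rotvec deg [0.04 0.01 0.11] | now [ 0.5371 -0.0805  0.2643] [ 3.1409e+00  2.0000e-04 -1.3160e+00] q [ 0.21  0.28 -0.46 -0.   -0.83  1.61] F [-0.4  0.3 -2.2]
0.012238080528670918
nut px [[322.25464133 129.3847877 ]] ring exp px [[323.0017545  132.08007515]]
```

View pics/w3.png

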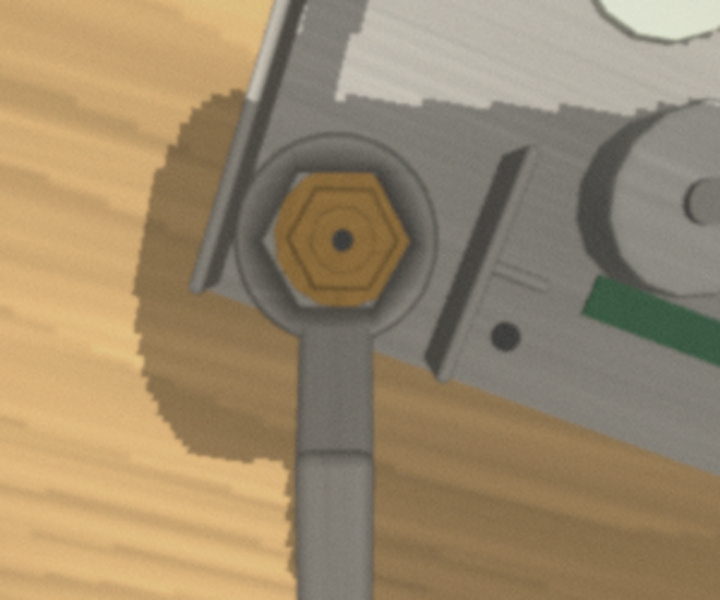

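Crop (2.4x, offset 180,30): ring centre about (337,237), nut hex centre about (348,239), barrel hole (342,240), hexes nearly parallel. Only a small sideways correction is needed.

Run:
```python
from h import *
f=np.load('w3.npy',allow_pickle=True).item();s=get_state()
q=lambda p:(np.array(p)+.5)/2.4-.5+[180,30]
zt=s['eef_pos'][2]-.1593-.0265
ring=ray(f,q((337.5,237)),zt+.009)[0];hole=ray(f,q([(303,172),(376,172),(410,240),(376,307),(303,307),(265,240)]),zt+.009)
nut=ray(f,q([(316,188),(379,188),(411,240),(379,290),(316,290),(288,240)]),.0405);bar=ray(f,q((342,240)),.046)[0]
print('ring',ring*1000,'hole',hole.mean(0)*1000,'nut',nut.mean(0)*1000,'bar',bar*1000)
for P in(hole,nut):
    d=P-P.mean(0);a=np.arctan2(d[:,1],d[:,0]);print('vertex',np.degrees(np.angle(np.exp(6j*a).sum())/6)%60,np.hypot(d[:,0],d[:,1])*1000)
R0=Ro.from_euler('xyz',s['ee_rot'])
print('shift tool',R0.inv().apply(np.array([.6142,-.0619,0])-ring*[1,1,0])*1000,R0.inv().apply((bar-ring)*[1,1,0])*1000)
# kinematic
e=s['eef_pos'];y=s['ee_rot'][2]+np.pi/2;print('kin ring',e[:2]+.08*np.array([np.cos(y),np.sin(y)]))
```

```text
ring [615.29464395 -60.47618371  87.51261686] hole [614.7632125  -60.85218318  87.51261686] nut [614.37704237 -63.26004287  40.5       ] bar [614.12946197 -61.86279164  46.        ]
vertex 44.69883503553149 [12.6081153  12.70162078 12.23951629 12.96297848 12.83171167 12.69967335]
vertex 44.78006188793344 [13.0454427  12.83367491 14.05009659 13.00183694 13.11284242 13.45472919]
shift tool [1.10195185e+00 1.41816775e+00 7.42025576e-04] [1.04816608e+00 1.47705038e+00 7.89685966e-04]
kin ring [ 0.61455766 -0.06035831]
```

>>> drive_tool(moves=[[1.2,0.9,10,0,0,0,1],[1.2,0.9,20,0,0,0,1],[1.2,0.9,28,0,0,0,1],[1.2,0.9,31,0,0,0,1],[1.2,0.9,31,0,0,0,1],[1.2,0.9,31,0,0,0,1]])

```text
t: 6.95
eef_pos: [0.5369, -0.083, 0.2339]
ee_rot: [-3.141, -0.0, -1.317]
force: [-0.2, -0.9, -2.2]
width: 0.0122
```

```bash
cat >> h.py <<'E'
def kin():
    s=get_state();e=s['eef_pos'];y=s['ee_rot'][2]+np.pi/2;r=e[:2]+.08*np.array([np.cos(y),np.sin(y)])
    print('t',round(s['t'],2),'ring',(r*1000).round(2),'a world deg',np.degrees(y).round(2),'chassis rad',(y+.094).round(3),'under z',(e[2]-.1858).round(4),'F',s['force'].round(2),'M',s['moment'].round(2),'w',round(s['width'],4))
    R0=Ro.from_euler('xyz',s['ee_rot']);print('ring->nut tool mm',R0.inv().apply(np.array([.6142-r[0],-.0619-r[1],0]))*1000)
E
python3 - <<'E'
from h import *
kin();f=grab_frame('wrist');np.save('w4.npy',f,allow_pickle=True)
c=f['img'][60:200,230:410,::-1];cv2.imwrite('pics/w4.png',cv2.resize(c,None,fx=4,fy=4,interpolation=2))
E
```

```text
t 6.95 ring [614.37 -62.89] a world deg 14.53 chassis rad 0.348 under z 0.0481 F [-0.17 -0.95 -2.17] M [-0.12  0.15  0.03] w 0.0122
ring->nut tool mm [-1.00655723e+00 -8.02413176e-02 -5.00629185e-05]
```

View pics/w4.png

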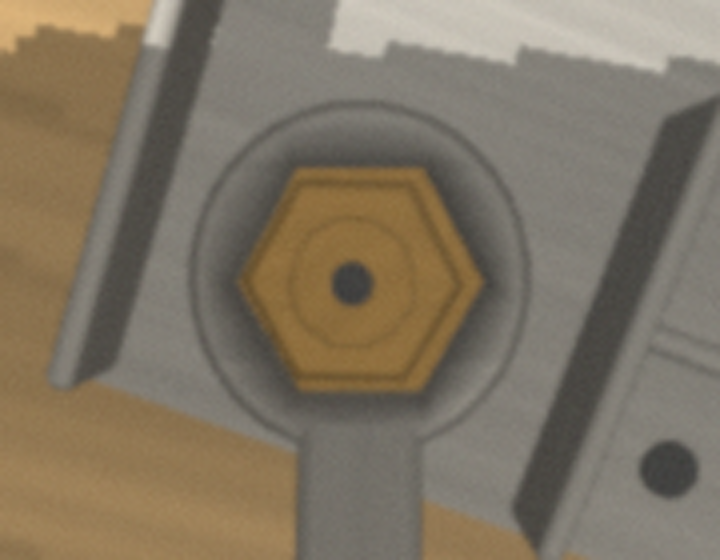

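Crop (4x, offset 230,60): ring hole centre (361,280), nut centre (353,281), so the nut is about 1.0 mm to tool −x, which agrees with the kinematics.

>>> drive_tool(moves=[[-0.5,0,0,0,0,0,1],[-1,0,2,0,0,0,1],[-1,0,4,0,0,0,1],[-1,0,5,0,0,0,1],[-1,0,6,0,0,0,1],[-1,0,6,0,0,0,1]])

```text
t: 7.75
eef_pos: [0.5365, -0.082, 0.2276]
ee_rot: [3.141, 0.0, -1.317]
force: [-0.4, -0.5, -1.6]
width: 0.0126
```

```bash
python3 -c "
from h import *
kin()"
```

```text
t 7.75 ring [613.96 -61.92] a world deg 14.53 chassis rad 0.348 under z 0.0418 F [-0.42 -0.53 -1.57] M [-0.13  0.11  0.01] w 0.0126
ring->nut tool mm [ 4.53823672e-02 -2.36552192e-01 -4.03134231e-05]
```

>>> drive_tool(moves=[[0,0,1,0,0,0,1],[0,0,2,0,0,0,1],[0,0,3,0,0,0,1],[0,0,3,0,0,0,1]])

```text
t: 8.25
eef_pos: [0.5365, -0.082, 0.2246]
ee_rot: [3.141, 0.0, -1.317]
force: [0.1, -0.5, -1.1]
width: 0.0125
```

```bash
python3 -c "
from h import *
kin()"
```

```text
t 8.25 ring [613.92 -61.9 ] a world deg 14.53 chassis rad 0.348 under z 0.0388 F [ 0.09 -0.49 -1.09] M [-0.05  0.16 -0.03] w 0.0125
ring->nut tool mm [ 7.17455705e-02 -2.73638126e-01 -5.62327849e-05]
```

No resistance at 38.8 mm, so it has started over the nut. I continue down toward the washer.

>>> drive_tool(moves=[[0,-0.1,1.5,0,0,0,1],[0,-0.1,3,0,0,0,1],[0,-0.1,4.5,0,0,0,1],[0,-0.1,5.5,0,0,0,1],[0,-0.1,6,0,0,0,1],[0,-0.1,6,0,0,0,1]])

```text
t: 9.0
eef_pos: [0.5366, -0.0819, 0.2186]
ee_rot: [-3.142, 0.0, -1.317]
force: [0.1, 0.7, -1.8]
width: 0.0127
```

```bash
python3 -c "
from h import *
kin()"
```

```text
t 9.0 ring [614.06 -61.88] a world deg 14.53 chassis rad 0.348 under z 0.0328 F [ 0.07  0.68 -1.75] M [-0.08  0.11 -0.03] w 0.0127
ring->nut tool mm [ 5.64732525e-02 -1.27322394e-01 -1.32131336e-07]
```

>>> drive_tool(moves=[[-5.93,-0.22,0,0,0,4.25,1],[-11.82,-0.88,0,0,0,8.5,1],[-17.66,-1.97,0,0,0,12.75,1],[-23.39,-3.5,0,0,0,17,1],[-28.99,-5.44,0,0,0,21.25,1],[-34.44,-7.79,0,0,0,25.5,1],[-34.44,-7.79,0,0,0,25.5,1]])

```text
t: 9.88
eef_pos: [0.5356, -0.0466, 0.2187]
ee_rot: [-3.142, -0.0, -1.761]
force: [0.3, -0.8, -1.6]
width: 0.0122
```

```bash
python3 -c "
from h import *
kin()"
```

```text
t 9.88 ring [614.11 -61.73] a world deg -10.92 chassis rad -0.097 under z 0.0329 F [ 0.35 -0.78 -1.57] M [-0.65  0.    0.03] w 0.0122
ring->nut tool mm [ 1.47787798e-01 -1.24585462e-01  3.28633861e-05]
```

>>> drive_tool(moves=[[-5.93,-0.22,0,0,0,4.25,1],[-11.82,-0.88,0,0,0,8.5,1],[-17.66,-1.97,0,0,0,12.75,1],[-23.39,-3.5,0,0,0,17,1],[-28.99,-5.44,0,0,0,21.25,1],[-34.44,-7.79,0,0,0,25.5,1]])

```text
t: 10.62
eef_pos: [0.5497, -0.0145, 0.2187]
ee_rot: [3.141, -0.0, -2.208]
force: [0.6, -1.6, -2.0]
width: 0.0119
```

```bash
python3 -c "
from h import *
kin()"
```

```text
t 10.62 ring [613.99 -62.1 ] a world deg -36.49 chassis rad -0.543 under z 0.0329 F [ 0.63 -1.56 -1.99] M [-0.73 -0.01  0.09] w 0.0119
ring->nut tool mm [-2.85946389e-01 -4.56702400e-02 -1.11015064e-04]
```

>>> drive_tool(moves=[[4,-0.1,0,0,0,-2.85,1],[7.9,-0.4,0,0,0,-5.7,1],[7.9,-0.4,0,0,0,-5.7,1],[7.9,-0.4,-5,0,0,-5.7,1],[7.9,-0.4,-10,0,0,-5.7,1],[7.9,-0.4,-20,0,0,-5.7,1],[7.9,-0.4,-28,0,0,-5.7,1],[7.9,-0.4,-30,0,0,-5.7,1],[7.9,-0.4,-30,0,0,-5.7,1]])

```text
t: 11.75
eef_pos: [0.5453, -0.0209, 0.2489]
ee_rot: [-3.141, 0.0, -2.108]
force: [0.3, 0.2, -1.6]
width: 0.0123
```

Run:
```python
from h import *
kin();f=grab_frame('wrist');np.save('w5.npy',f,allow_pickle=True)
c=f['img'][60:200,230:410,::-1];cv2.imwrite('pics/w5.png',cv2.resize(c,None,fx=4,fy=4,interpolation=2))
```

```text
t 11.75 ring [614.05 -61.84] a world deg -30.78 chassis rad -0.443 under z 0.0631 F [ 0.26  0.16 -1.64] M [-0.05  0.19 -0.01] w 0.0123
ring->nut tool mm [-2.38227451e-02 -1.55754433e-01  4.27040738e-05]
```

View pics/w5.png

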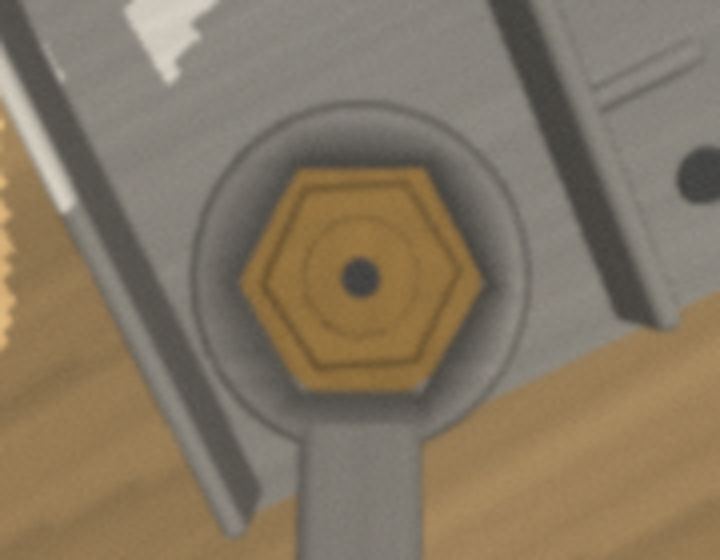

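Crop: the nut's hex edges slope 3.5° anticlockwise of the ring's, centres within 0.3 mm. The nut is therefore at −27.3° world, and the next seat at 32.7°, within the bracket limit.

>>> drive_tool(moves=[[0,0,-5,0,0,0,1],[12.61,-1,-5,0,0,-9.07,1],[24.91,-3.98,-5,0,0,-18.14,1],[36.58,-8.85,-5,0,0,-27.21,1],[47.34,-15.51,-5,0,0,-36.28,1],[56.91,-23.78,-5,0,0,-45.35,1],[65.06,-33.45,-5,0,0,-54.42,1],[71.59,-44.3,-5,0,0,-63.5,1],[71.59,-44.3,-5,0,0,-63.5,1],[71.59,-44.3,7,0,0,-63.5,1],[71.59,-44.3,15,0,0,-63.5,1],[71.59,-44.3,15,0,0,-63.5,1]])

```text
t: 13.3
eef_pos: [0.5463, -0.1048, 0.2325]
ee_rot: [3.14, 0.001, -1.0]
force: [-0.1, 0.1, -1.6]
width: 0.0123
```

Run:
```python
from h import *
kin();f=grab_frame('wrist');np.save('w6.npy',f,allow_pickle=True)
c=f['img'][60:200,230:410,::-1];cv2.imwrite('pics/w6.png',cv2.resize(c,None,fx=4,fy=4,interpolation=2))
```

```text
t 13.3 ring [613.58 -61.61] a world deg 32.7 chassis rad 0.665 under z 0.0467 F [-0.08  0.1  -1.58] M [-0.13  0.11  0.01] w 0.0123
ring->nut tool mm [ 0.58137365 -0.36541034 -0.00132342]
```

View pics/w6.png

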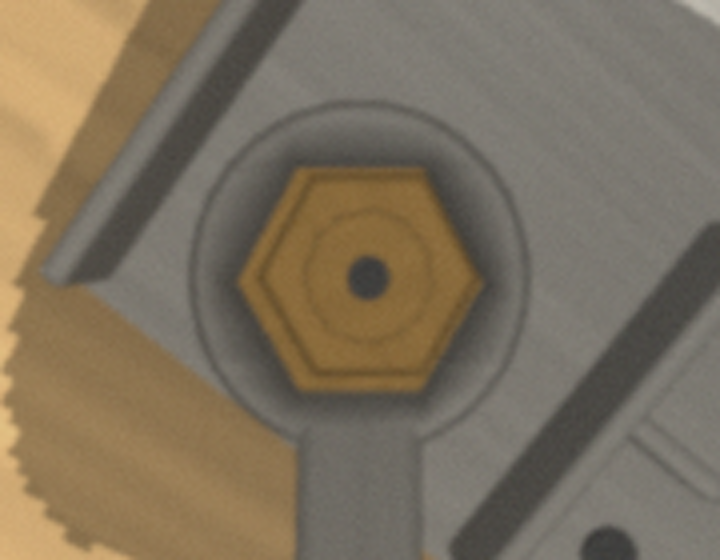

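Crop: hexes parallel; barrel at (368,278) against ring centre (361,280), so the correction is about +0.7 mm in x and −0.4 mm in y. Now lowering.

>>> drive_tool(moves=[[0.7,-0.4,0,0,0,0,1],[0.7,-0.4,2.5,0,0,0,1],[0.7,-0.4,5,0,0,0,1],[0.7,-0.4,6,0,0,0,1],[0.7,-0.4,7,0,0,0,1],[0.7,-0.4,7.8,0,0,0,1],[0.7,-0.4,7.8,0,0,0,1]])

```text
t: 14.22
eef_pos: [0.5475, -0.1055, 0.2258]
ee_rot: [3.142, 0.0, -1.0]
force: [-0.0, -0.1, -1.5]
width: 0.0123
```

```bash
python3 -c "
from h import *
kin()"
```

```text
t 14.22 ring [614.79 -62.22] a world deg 32.73 chassis rad 0.665 under z 0.04 F [-0.03 -0.07 -1.52] M [-0.2   0.14  0.03] w 0.0123
ring->nut tool mm [-5.90766142e-01  3.27154097e-01  1.23776288e-05]
```

>>> drive_tool(moves=[[-0.5,0.3,0,0,0,0,1],[-0.5,0.3,1,0,0,0,1],[-0.5,0.3,2,0,0,0,1],[-0.5,0.3,2,0,0,0,1]])

```text
t: 14.72
eef_pos: [0.5469, -0.1052, 0.2237]
ee_rot: [3.141, 0.0, -1.0]
force: [-0.6, 0.1, -3.0]
width: 0.0122
```

```bash
python3 -c "
from h import *
kin()"
```

```text
t 14.72 ring [614.25 -61.94] a world deg 32.73 chassis rad 0.665 under z 0.0379 F [-0.55  0.14 -2.96] M [-0.09  0.12  0.06] w 0.0122
ring->nut tool mm [-6.14219521e-02  1.59093347e-02  9.22873837e-06]
```

>>> drive_tool(moves=[[0,0,1.5,0,0,0,1],[0,0,3,0,0,0,1],[0,0,4.5,0,0,0,1],[0,0,5.1,0,0,0,1],[0,0,5.1,0,0,0,1]])

```text
t: 15.35
eef_pos: [0.547, -0.1052, 0.2187]
ee_rot: [3.141, 0.0, -1.0]
force: [-0.1, -0.1, -1.7]
width: 0.0126
```

```bash
python3 -c "
from h import *
kin()"
```

```text
t 15.35 ring [614.27 -61.93] a world deg 32.73 chassis rad 0.665 under z 0.0329 F [-0.13 -0.13 -1.72] M [-0.08  0.15  0.  ] w 0.0126
ring->nut tool mm [-6.90650925e-02  4.34517394e-02  8.33336400e-06]
```

>>> drive_tool(moves=[[-6.97,-0.3,0,0,0,5,1],[-13.89,-1.22,0,0,0,10,1],[-20.71,-2.73,0,0,0,15,1],[-27.36,-4.82,0,0,0,20,1],[-33.81,-7.5,0,0,0,25,1],[-40,-10.72,0,0,0,30,1]])

```text
t: 16.1
eef_pos: [0.5342, -0.0658, 0.2188]
ee_rot: [3.141, -0.0, -1.526]
force: [0.5, -1.1, -2.1]
width: 0.0119
```

```bash
python3 -c "
from h import *
kin();s=get_state();print(s['joint_efforts'],Ro.from_euler('xyz',s['ee_rot']).inv().apply([s['force'],s['moment']]))"
```

```text
t 16.1 ring [614.15 -62.18] a world deg 2.57 chassis rad 0.139 under z 0.033 F [ 0.52 -1.13 -2.14] M [-0.76  0.02  0.08] w 0.0119
ring->nut tool mm [-2.80909148e-01 -6.12614197e-02 -1.05734265e-04]
[  0.10678061 -48.88440013  21.48585856   4.65351328   0.09218825
   1.26020059] [[ 1.15454221 -0.46598551  2.13809045]
 [-0.05045999  0.75521914 -0.08000031]]
```

>>> drive_tool(moves=[[-2.79,-0.05,0,0,0,2,1],[-5.58,-0.19,0,0,0,4,1],[-8.36,-0.44,0,0,0,6,1],[-9.75,-0.6,0,0,0,7,1]])

```text
t: 16.6
eef_pos: [0.5344, -0.0561, 0.2188]
ee_rot: [3.141, -0.0, -1.646]
force: [0.1, -2.3, -2.1]
width: 0.0122
```

```bash
cat >> h.py <<'E'
def tq():
    s=get_state();F,M=Ro.from_euler('xyz',s['ee_rot']).inv().apply([s['force'],s['moment']])
    print('F',F.round(2),'M',M.round(2),'torque',round(F[0]*.08-M[2],3),'from My',round((M[1]-.13)/.17*.08-M[2],3))
E
python3 -c "
from h import *
kin();tq()"
```

```text
t 16.6 ring [614.19 -62.05] a world deg -4.3 chassis rad 0.019 under z 0.033 F [ 0.08 -2.27 -2.08] M [-0.81  0.14  0.04] w 0.0122
ring->nut tool mm [-1.50291802e-01  5.77146406e-03 -4.36634030e-05]
F [ 2.26 -0.25  2.08] M [-0.08  0.82 -0.04] torque 0.222 from My 0.364
```

>>> drive_tool(moves=[[-1.4,0,0,0,0,1,1],[-2.8,0,0,0,0,2,1],[-4.2,-0.1,0,0,0,3,1]])

```text
t: 16.98
eef_pos: [0.5349, -0.0518, 0.2188]
ee_rot: [3.141, -0.0, -1.699]
force: [0.3, -1.3, -0.8]
width: 0.0125
```

```bash
python3 -c "
from h import *
kin();tq()"
```

```text
t 16.98 ring [614.21 -62.01] a world deg -7.33 chassis rad -0.034 under z 0.033 F [ 0.29 -1.28 -0.79] M [-0.78  0.34  0.02] w 0.0125
ring->nut tool mm [-1.07820498e-01  2.13862764e-02 -4.84320073e-06]
F [ 1.23 -0.45  0.79] M [-0.24  0.82 -0.02] torque 0.122 from My 0.347
```

>>> drive_tool(moves=[[-1.4,0,0,0,0,1,1],[-2.8,0,0,0,0,2,1]])

```text
t: 17.23
eef_pos: [0.5352, -0.049, 0.2187]
ee_rot: [3.141, -0.0, -1.734]
force: [-0.4, -1.8, -2.6]
width: 0.0126
```

```bash
python3 -c "
from h import *
kin();tq()"
```

```text
t 17.23 ring [614.18 -61.96] a world deg -9.34 chassis rad -0.069 under z 0.0329 F [-0.43 -1.84 -2.6 ] M [-0.9   0.32  0.08] w 0.0126
ring->nut tool mm [-6.66397300e-02 -9.52173991e-03 -5.53795009e-06]
F [1.88 0.13 2.6 ] M [-0.17  0.94 -0.08] torque 0.231 from My 0.464
```

>>> drive_tool(moves=[[-0.7,0,0,0,0,0.5,1],[-1.4,0,0,0,0,1,1]])

```text
t: 17.48
eef_pos: [0.5355, -0.0477, 0.2187]
ee_rot: [3.141, -0.0, -1.751]
force: [0.3, -2.7, -2.4]
width: 0.0124
```

```bash
python3 -c "
from h import *
kin();tq()"
```

```text
t 17.48 ring [614.18 -61.97] a world deg -10.3 chassis rad -0.086 under z 0.0329 F [ 0.26 -2.67 -2.41] M [-1.17  0.27  0.03] w 0.0124
ring->nut tool mm [-7.22864941e-02 -3.52666248e-03 -1.07513766e-05]
F [ 2.58 -0.73  2.41] M [-0.06  1.2  -0.03] torque 0.236 from My 0.535
```

>>> drive_tool(moves=[[-0.7,0,0,0,0,0.5,1],[-1.4,0,0,0,0,1,1],[-1.4,0,0,0,0,1,1]])

```text
t: 17.85
eef_pos: [0.5357, -0.0463, 0.2188]
ee_rot: [3.141, -0.0, -1.768]
force: [-0.3, -4.3, -2.8]
width: 0.0123
```

```bash
python3 -c "
from h import *
kin();tq()"
```

```text
t 17.85 ring [614.18 -61.98] a world deg -11.28 chassis rad -0.103 under z 0.033 F [-0.31 -4.33 -2.78] M [-1.6   0.21  0.1 ] w 0.0123
ring->nut tool mm [-7.94006989e-02 -7.30392426e-03 -1.41480840e-05]
F [ 4.3  -0.54  2.79] M [ 0.1   1.61 -0.1 ] torque 0.447 from My 0.798
```

>>> drive_tool(moves=[[-0.5,0,0,0,0,0.4,1],[-0.5,0,0,0,0,0.4,1]])

```text
t: 18.1
eef_pos: [0.5358, -0.0457, 0.2187]
ee_rot: [3.141, 0.0, -1.775]
force: [-0.1, -3.4, -2.0]
width: 0.0125
```

```bash
python3 -c "
from h import *
kin();tq()"
```

```text
t 18.1 ring [614.14 -61.91] a world deg -11.68 chassis rad -0.11 under z 0.0329 F [-0.15 -3.39 -1.99] M [-1.32  0.34 -0.02] w 0.0125
ring->nut tool mm [-2.32746687e-02 -5.31570548e-02 -5.61047075e-06]
F [ 3.35 -0.54  1.99] M [-0.06  1.36  0.02] torque 0.25 from My 0.564
```

```bash
python3 -c "
from h import *
for i in range(6): grab_frame('side');tq()"
```

```text
F [3.2  0.01 1.87] M [-0.11  1.35 -0.03] torque 0.283 from My 0.601
F [ 2.93 -1.07  1.39] M [-0.09  1.32 -0.03] torque 0.26 from My 0.587
F [ 3.3  -0.26  2.11] M [-0.13  1.37 -0.03] torque 0.291 from My 0.61
F [ 3.15 -0.15  1.88] M [-0.1   1.3  -0.08] torque 0.33 from My 0.629
F [ 3.57 -0.62  2.83] M [-0.15  1.29 -0.05] torque 0.333 from My 0.594
F [2.7  0.34 1.46] M [-0.16  1.29 -0.08] torque 0.296 from My 0.627
```

>>> drive_tool(moves=[[-0.7,0,0,0,0,0.5,1],[-0.7,0,0,0,0,0.5,1]])

```text
t: 18.65
eef_pos: [0.5359, -0.0452, 0.2187]
ee_rot: [3.141, -0.0, -1.783]
force: [-0.2, -4.6, -2.1]
width: 0.0128
```

```bash
python3 -c "
from h import *
kin();tq()
for i in range(3): grab_frame('side');tq()"
```

```text
t 18.65 ring [614.13 -62.03] a world deg -12.18 chassis rad -0.119 under z 0.0329 F [-0.23 -4.62 -2.1 ] M [-1.67  0.41  0.13] w 0.0128
ring->nut tool mm [-1.43003534e-01 -3.59537679e-02 -3.46312180e-05]
F [ 4.57 -0.75  2.1 ] M [-0.04  1.72 -0.13] torque 0.493 from My 0.877
F [ 4.18 -0.46  3.25] M [-0.1   1.74 -0.12] torque 0.453 from My 0.878
F [ 3.9  -0.07  2.65] M [-0.04  1.69 -0.15] torque 0.46 from My 0.88
F [ 3.5  -0.28  1.66] M [-0.04  1.72 -0.1 ] torque 0.381 from My 0.847
```

>>> drive_tool(moves=[[-0.35,0,0,0,0,0.25,1],[-0.35,0,0,0,0,0.25,1]])

```text
t: 19.05
eef_pos: [0.5361, -0.0446, 0.2188]
ee_rot: [-3.141, 0.0, -1.788]
force: [-1.6, -3.3, -2.2]
width: 0.0123
```

```bash
python3 -c "
from h import *
kin();tq()
for i in range(3): grab_frame('side');tq()"
```

```text
t 19.05 ring [614.24 -61.85] a world deg -12.43 chassis rad -0.123 under z 0.033 F [-1.61 -3.3  -2.19] M [-1.15  0.43 -0.01] w 0.0123
ring->nut tool mm [ 6.16466406e-02  2.64612707e-02 -1.54071654e-05]
F [3.57 0.86 2.19] M [-0.17  1.22  0.01] torque 0.278 from My 0.505
F [ 3.51 -0.18  1.1 ] M [-0.11  1.26 -0.01] torque 0.294 from My 0.545
F [3.16 0.29 1.68] M [-0.15  1.19  0.02] torque 0.23 from My 0.475
F [2.63 0.   2.29] M [-0.16  1.21 -0.05] torque 0.257 from My 0.558
```

>>> drive_tool(moves=[[-0.7,0,0,0,0,0.5,1],[-1.0,0,0,0,0,0.7,1],[-1.0,0,0,0,0,0.7,1]], grip_force=60)

```text
t: 19.58
eef_pos: [0.5363, -0.0438, 0.2187]
ee_rot: [3.142, -0.0, -1.8]
force: [-0.8, -3.8, -3.0]
width: 0.012
```

```bash
python3 -c "
from h import *
kin();tq()
for i in range(4): grab_frame('wrist');tq()
f=grab_frame('wrist');c=f['img'][60:200,230:410,::-1];cv2.imwrite('pics/w7.png',cv2.resize(c,None,fx=4,fy=4,interpolation=2))"
```

```text
t 19.57 ring [614.18 -62.  ] a world deg -13.12 chassis rad -0.135 under z 0.0329 F [-0.78 -3.78 -3.  ] M [-1.78  0.31  0.11] w 0.012
ring->nut tool mm [-1.04020547e-01  9.03108835e-04 -1.65709786e-05]
F [ 3.86 -0.1   3.  ] M [ 0.11  1.8  -0.11] torque 0.417 from My 0.894
F [ 4.7  -1.2   1.46] M [ 0.09  1.79 -0.04] torque 0.419 from My 0.825
F [ 5.22 -0.64  2.14] M [ 0.08  1.81 -0.09] torque 0.508 from My 0.882
F [ 3.41 -1.59  3.02] M [ 0.08  1.75 -0.06] torque 0.337 from My 0.824
F [ 4.55 -0.78  2.79] M [ 0.09  1.78 -0.07] torque 0.429 from My 0.842
```

View pics/w7.png

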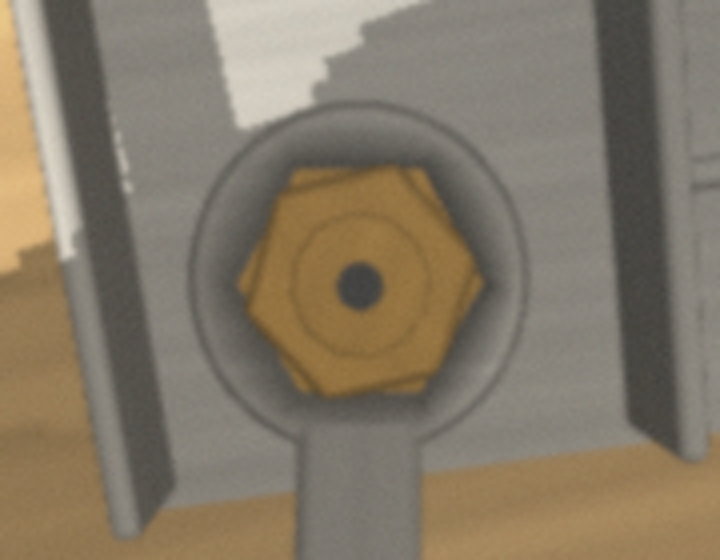

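>>> drive_tool(moves=[[5.2,-0.2,0,0,0,-3.75,1],[10.4,-0.7,0,0,0,-7.5,1],[10.4,-0.7,0,0,0,-7.5,1]])

```text
t: 20.2
eef_pos: [0.5346, -0.0539, 0.2188]
ee_rot: [-3.141, 0.001, -1.67]
force: [-1.3, -0.5, -1.6]
width: 0.0122
```

```bash
python3 -c "
from h import *
kin();tq()
f=grab_frame('wrist');np.save('w8.npy',f,allow_pickle=True);c=f['img'][60:200,230:410,::-1];cv2.imwrite('pics/w8.png',cv2.resize(c,None,fx=4,fy=4,interpolation=2));tq()"
```

```text
t 20.2 ring [614.24 -61.84] a world deg -5.69 chassis rad -0.005 under z 0.033 F [-1.29 -0.48 -1.56] M [-0.28  0.66 -0.09] w 0.0122
ring->nut tool mm [ 5.88364389e-02  3.57825841e-02 -4.98880420e-05]
F [0.6  1.24 1.55] M [-0.63  0.35  0.09] torque -0.041 from My 0.012
F [-0.24  1.71  1.75] M [-0.64  0.3   0.05] torque -0.072 from My 0.029
```

View pics/w8.png

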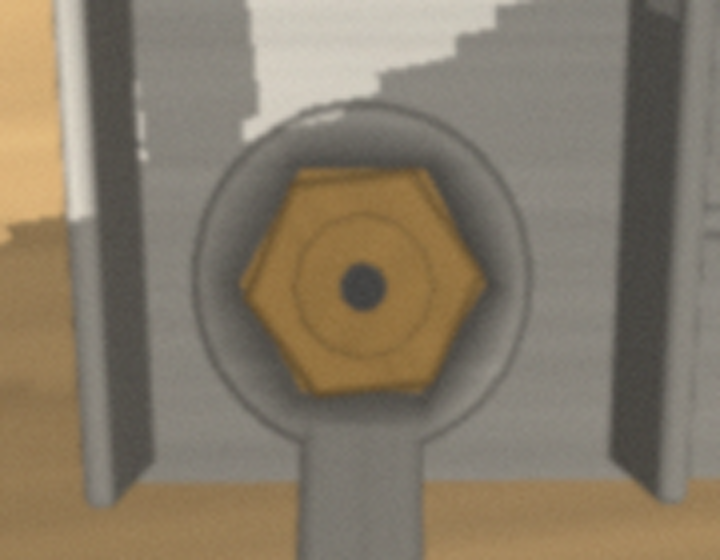

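Ring still down; unloaded, the nut shows about 4° anticlockwise of the ring, i.e. about −1° world, against a computed home of 0°. So it is home and the bearing has hardly turned. One slightly firmer pull will put the 0.37 N m threshold beyond doubt.

>>> drive_tool(moves=[[-4.2,-0.1,0,0,0,3,1],[-8.4,-0.4,0,0,0,6,1],[-10.0,-0.6,0,0,0,7.2,1],[-11.1,-0.8,0,0,0,8,1],[-11.1,-0.8,0,0,0,8,1]])

```text
t: 20.88
eef_pos: [0.5364, -0.0432, 0.2187]
ee_rot: [3.141, -0.0, -1.808]
force: [-0.5, -4.4, -1.7]
width: 0.0124
```

```bash
python3 -c "
from h import *
kin();tq()
for i in range(4): grab_frame('side');tq()"
```

```text
t 20.88 ring [614.13 -62.03] a world deg -13.62 chassis rad -0.144 under z 0.0329 F [-0.46 -4.42 -1.66] M [-1.85  0.52  0.08] w 0.0124
ring->nut tool mm [-1.46165487e-01 -3.40283036e-02 -4.75608049e-05]
F [ 4.4  -0.59  1.66] M [-0.07  1.92 -0.08] torque 0.431 from My 0.922
F [ 5.03 -0.78  2.5 ] M [-0.07  1.86 -0.17] torque 0.572 from My 0.982
F [ 4.6  -0.13  1.04] M [-0.12  1.86 -0.11] torque 0.483 from My 0.93
F [ 5.33 -0.38  1.93] M [-0.09  1.82 -0.12] torque 0.546 from My 0.914
F [ 4.61 -0.48  1.62] M [-0.13  1.9  -0.05] torque 0.415 from My 0.881
```

Sustained ≈0.49 N m: firm. Now unload, lift off and take the spanner back to the mat.

>>> drive_tool(moves=[[6.97,-0.3,0,0,0,-5,1],[13.89,-1.22,0,0,0,-10,1],[13.89,-1.22,0,0,0,-10,1],[13.89,-1.22,-4,0,0,-10,1],[13.89,-1.22,-8,0,0,-10,1],[13.89,-1.22,-14,0,0,-10,1],[13.89,-1.22,-30,0,0,-10,1],[13.89,-1.22,-48,0,0,-10,1],[13.89,-1.22,-48,0,0,-10,1]])

```text
t: 22.2
eef_pos: [0.5352, -0.0567, 0.269]
ee_rot: [-3.138, 0.001, -1.634]
force: [0.4, -0.1, -2.5]
width: 0.0117
```

Run:
```python
from h import *
kin();f=grab_frame('wrist');np.save('w9.npy',f,allow_pickle=True)
a=f['img'][60:200,230:410,::-1];cv2.imwrite('pics/w9.png',cv2.resize(a,None,fx=4,fy=4,interpolation=2))
go([.4658,.1793,.2680],-1.780)
```

```text
t 22.2 ring [615.   -61.74] a world deg -3.61 chassis rad 0.031 under z 0.0832 F [ 0.36 -0.11 -2.53] M [-0.   0.1 -0. ] w 0.0117
ring->nut tool mm [ 0.20739105  0.78405511 -0.00338726]
shift mm [-2.3127e+02  8.3630e+01 -1.7000e-01] rotvec deg [-0.13  0.06  8.36] | now [ 0.5346 -0.0568  0.2678] [-3.1393e+00  8.0000e-04 -1.6342e+00] q [ 0.26  0.27 -0.47 -0.   -0.83  1.25] F [-0.4 -0.4 -1.5]
```

View pics/w9.png

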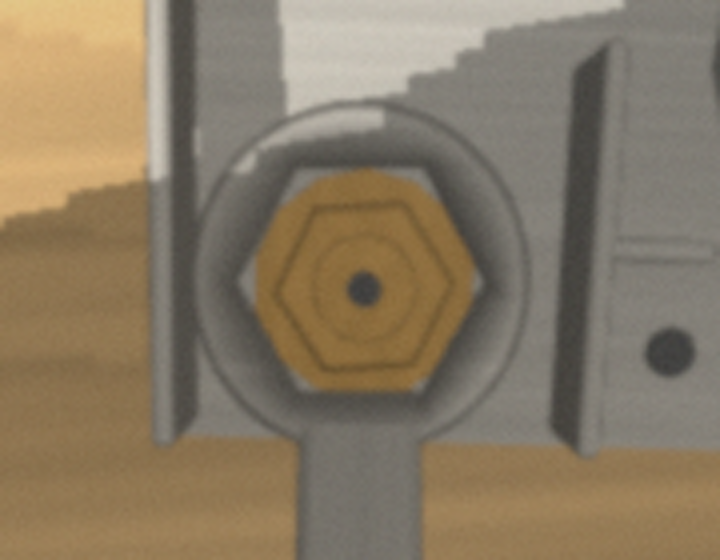

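Crop: nut edges are about 4° anticlockwise of the ring (tool at −3.6°), so the nut is at about +0.4° world against a predicted home of about 0.1°. Bearing ≈ 0.

>>> drive_tool(moves=[[-46,17,0,0,0,1.6,1],[-92,34,0,0,0,3.3,1],[-138,50,0,0,0,5,1],[-185,67,0,-0.1,0,6.7,1],[-231.3,83.6,0,-0.1,0,8.4,1],[-231.3,83.6,0,-0.1,0,8.4,1],[-231.3,83.6,0,-0.1,0,8.4,1]])

```text
t: 23.12
eef_pos: [0.4652, 0.1792, 0.2663]
ee_rot: [3.139, -0.001, -1.78]
force: [-0.6, -0.2, -1.6]
width: 0.012
```

Run:
```python
from h import *
f=np.load('w2.npy',allow_pickle=True).item()
P=ray(f,[(160,32),(395,-2),(252,380)],.003)[:,:2]*1000;print('mat corners',P,'lens',np.hypot(*(P[1]-P[0])),np.hypot(*(P[2]-P[0])),'centre',(P[1]+P[2])/2)
go([.4658,.1793,.1888],-1.780)
```

```text
mat corners [[618.73328035 251.19578988]
 [608.10160851 104.14328404]
 [352.63479105 260.8629093 ]] lens 147.4363317467804 266.27403028750945 centre [480.36819978 182.50309667]
shift mm [-0.26 -0.75 77.48] rotvec deg [ 0.14 -0.06  0.02] | now [0.4652 0.1792 0.2663] [ 3.1391e+00 -1.0000e-03 -1.7797e+00] q [ 0.76  0.21 -0.55 -0.   -0.81  0.6 ] F [-0.6 -0.2 -1.6]
```

>>> drive_tool(moves=[[0,-0.7,35,0.1,0,0,1],[0,-0.7,65,0.1,0,0,1],[0,-0.7,74,0.1,0,0,1],[0,-0.7,77,0.1,0,0,1],[0,-0.7,77,0.1,0,0,1],[0,-0.7,77,0.1,0,0,1]])

```text
t: 23.88
eef_pos: [0.4665, 0.1793, 0.1907]
ee_rot: [-3.141, 0.001, -1.781]
force: [0.7, 0.5, -1.5]
width: 0.0122
```

```bash
python3 -c "
from h import *
kin()"
```

```text
t 23.88 ring [544.72 162.65] a world deg -12.02 chassis rad -0.116 under z 0.0049 F [ 0.73  0.47 -1.45] M [-0.08  0.15 -0.03] w 0.0122
ring->nut tool mm [ 2.05152263e+02 -1.14722307e+02 -1.36609294e-01]
```

Still about 1.9 mm above the mat, with no contact force. I lower the rest, then open and retreat.

>>> drive_tool(moves=[[0,0,1,0,0,0,1],[0,0,1.9,0,0,0,1],[0,0,1.9,0,0,0,1],[0,0,1.9,0,0,0,0.5],[0,0,1.9,0,0,0,0],[0,0,1.9,0,0,0,-0.5],[0,0,1.9,0,0,0,-1],[0,0,1.9,0,0,0,-1],[0,0,1.9,0,0,0,-1],[0,0,-30,0,0,0,-1],[0,0,-90,0,0,0,-1],[0,0,-90,0,0,0,-1]])

```text
t: 25.38
eef_pos: [0.4674, 0.1801, 0.2842]
ee_rot: [-3.136, 0.006, -1.78]
force: [-0.6, 0.6, -0.4]
width: 0.0872
```

Run:
```python
from h import *
print(get_state()['width'],get_state()['eef_pos'])
f=grab_frame('wrist');save(f,'w10.png');C=cloud(f);m=np.zeros((480,640),bool)
hsv=cv2.cvtColor(f['img'],cv2.COLOR_RGB2HSV);k=(hsv[...,2]>75)&(hsv[...,1]<70)
print('ring top z',np.median(C[100:140,290:355][k[100:140,290:355]],0)*1000,'bar',np.median(C[200:260,310:335][k[200:260,310:335]],0)*1000)
# compare with w2
g=np.load('w2.npy',allow_pickle=True).item();D=cloud(g);hs=cv2.cvtColor(g['img'],cv2.COLOR_RGB2HSV);k=(hs[...,2]>75)&(hs[...,1]<70)
print('before',np.median(D[100:140,290:355][k[100:140,290:355]],0)*1000,np.median(D[200:260,310:335][k[200:260,310:335]],0)*1000)
a,b=np.load('side.npy',allow_pickle=True).item()['img'],grab_frame('side')['img']
d=(np.abs(a.astype(int)-b).max(2)>60).astype('uint8');
for n,(x0,y0,x1,y1) in dict(fly=(140,320,190,365),pul=(120,370,150,400),roll=(170,295,190,312),cas=(350,160,395,200)).items(): print(n,d[y0:y1,x0:x1].sum())
```

```text
0.08722610572134103 [0.46742111 0.1801085  0.2841938 ]
ring top z [552.86453197 159.85979809  13.81972548] bar [483.24001033 175.60357823  33.90256145]
before [549.66622284 160.32245304  13.96263705] [480.79604273 175.64197193  33.88682999]
fly 0
pul 0
roll 0
cas 1231
```

Run:
```python
from h import *
a=np.load('scene.npy',allow_pickle=True).item()['img'];b=grab_frame('scene')['img']
d=np.abs(a.astype(int)-b).max(2)>60;print('scene cassette diff',d[310:360,195:250].sum())
g=grab_frame('side');s=np.load('side.npy',allow_pickle=True).item()
print('side cassette range before/after',np.median(s['range_z'][165:192,362:385]),np.median(g['range_z'][165:192,362:385]))
print(get_state()['force'])
```

```text
scene cassette diff 353
side cassette range before/after 1.1289755 0.35029745
[0.23295787 0.14513287 0.1592862 ]
```

Run:
```python
from h import *
a=np.load('scene.npy',allow_pickle=True).item();b=grab_frame('scene')
r=cv2.matchTemplate(b['img'][295:375,180:265],a['img'][310:362,195:250],cv2.TM_CCOEFF_NORMED);print(cv2.minMaxLoc(r),'expect (15,15)')
print(np.abs(a['range_z'][310:360,195:250]-b['range_z'][310:360,195:250]).max())
job_done()
```

```text
(-0.11141031235456467, 0.8464275598526001, (30, 22), (15, 15)) expect (15,15)
1.3310664
the job is handed in; nothing more can be done
```

The nut is tightened home and firm, the spanner is back on the mat, and the job is handed in. It reports no verdict. One check stayed weak: the cassette shell.

- **Tightening:** I did it in two strokes, lifting the larger ring off and setting it back on between them. The ring went down over the nut with no measurable resistance both times. At the stop the torque rose from about 0.2 N m to 0.43–0.49 N m, averaged over several readings. I re-pulled once to be sure it was firm, because some intermediate readings had fallen back to about 0.3 N m.
- **Nut and bearing:** With the ring off, the nut lay at about +0.4° in the last nut picture, against a calculated home of about 0.1°. So the bearing turned by roughly zero, but that reading is only good to about 1°. One picture taken with torque on suggested the nut was a few degrees past home; the unloaded pictures did not bear this out.
- **Spanner:** The ring and bar tops match their heights from before I moved it (13.8 and 33.9 mm). It lies about 15 mm from the mat's centre, and the gripper is open and about 95 mm above its release height. I could not view the last picture because the limit of 12 was reached, so this rests on the range data.
- **Loose parts:** The flywheel, pulley and pinch roller show no change in the side view. That view of the cassette shell was blocked by the arm. In the scene view a template match shifted by (15, 7) pixels with a weak score of 0.85. The range there also changed by up to 1.3 m, which points to the arm covering part of that patch. I did not confirm the shell's position, but the arm's planned path never went near it.

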